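# Pump up a pressure lantern's tank on the lamp-shop counter

## Task

Pump up the green lantern tank on the counter: with the fingertips, push its black pump plunger down over and over in full strokes until the red pressure pin has popped fully out of its black collar, then take the hand away. Only pumping may raise the pin, so do not touch it; leave the tank standing where it is, pick nothing up, and leave the globe, hood, carton and spanner beside it alone.

Things in the scene. Friction and masses are not known exactly. Their poses are not given: they have to be found in the camera images.
- tank: Loose green pressure-lantern tank, burner off: a drum 150 mm across, top 90 mm above the counter, 1.1 to 1.8 kg. Origin: centre of its underside, z up. On top: pump at x -45 mm, y 0; brass burner thread at the middle, 124 mm high; pressure indicator at x 45, y -25 mm; filler cap at x 20, y 46 mm, 106 mm high; valve knob at x 6, y -62 mm, 115 mm high. The pump is the tallest part.
- plunger_top (a point): Top centre of the pump plunger's black button, a dome with a flat top (38 mm across, on a 12 mm steel stem in a steel barrel). At rest 157.5 mm above the counter, at the bottom of its stroke 135.5 mm.
- plunger (a joint): Travel of the plunger, m: 0 = sprung fully up, 0.022 = at its bottom stop, straight down. Its spring pushes back with 4 N at the top, about 14 N at the bottom, and lifts it within 0.3 s when let go. Each full stroke pumps in air; one of less than half the travel pumps in none. It must come fully up again to draw air for the next stroke.
- pin_top (a point): Top centre of the red pressure pin, 11 mm across, in its black collar (23 mm across, top 109 mm above the counter). Seated, it stands 110 mm above the counter; fully out, 124 mm.
- pin (a joint): How far the pressure pin is out, m: 0 = seated, 0.014 = fully out. It hardly stirs in the first strokes and pops out over the last two or three. The tank already holds an unknown amount of air, so 4 to 8 full strokes are needed. The pin does not sink back between strokes; further strokes do not raise it past 0.014.
- globe: Bystander: the lantern's amber glass chimney, an open tube 96 mm across and 105 mm tall, loose. Origin: centre of its underside.
- hood: Bystander: the lantern's green enamelled hood, a stepped round cap 122 mm across and 70 mm tall with a small brass nut on top, loose. Origin: centre of its underside.
- carton: Bystander: an upright green, white and yellow bulb carton, 62 x 62 x 116 mm, loose. Origin: centre of its underside.
- spanner: Bystander: a steel spanner 150 mm long lying flat along its own x axis, loose.
There are look-alikes about, which are no part of the job. Leave any blue or purple look-alike of the tank alone.

How it is judged:
By the outcome, as a careful person would: the job done as asked, in the order asked, and still so for the second after the job is handed in, with the robot touching nothing.
It also fails if it takes over 48 s, if anything falls off the work surface, if the arm or the gripper's body presses on something with over 40 N, if the wrist force passes 120 N, or if a joint passes its speed limit or range.

## Robot

A 7-joint arm with a two-finger parallel gripper is mounted at the origin on the work surface. World frame = base frame: x ahead of the robot, y to its left, z up, the work surface at z = 0. Lengths are in m, angles in rad, forces in N, time in s.
With the tool pointing down it reaches from about 0.425 to 0.875 m from the base axis. Payload 4.7 kg.
Tool frame: the origin (TCP) lies midway between the tips of the shut fingers; the grasp point (between the pads) lies 19 mm behind it (ctrl.grip_depth is the distance from the TCP to the grasp point, in m); z points along the fingers, y is the direction in which the jaws open and shut (so a half turn about z gives the same grasp; the last joint's range is limited). The gripper opens to 87 mm and grips with 3 to 60 N. Pads are 19 mm wide; open, the fingers measure 117 mm over their backs; the gripper's body (75 mm by 190 mm) begins 51 mm behind the grasp point.
Start: joints at [1.216, 0.321, -0.07, 1.45, 0.023, 1.371, -0.057], TCP at [0.234, -0.606, 0.223] pointing down, gripper open.
Joint ranges: [-2.86, 2.86], [-0.3, 2.09], [-1.38, 1.24], [0.06, 2.45], [-1.56, 4.7], [0.09, 2.05], [-2.69, 2.69]. Speed limits (rad/s): [2.57, 2.57, 3.14, 3.14, 3.14, 3.14, 3.14].

## Interface

Orientations are given as a rotation vector (axis times angle).
In Python, from bench import ctrl gives the robot as it stands. The module is installed in compiled form; this text tells all that it offers.
- The arm moves only by the shell command python3 -m inch 'ROWS' [FORCE]. ROWS is JSON, a list of rows, each a list of 5 numbers: the opening, from -1 (shut) to 1 (fully open), so that 0 is half open, then the shift along the tool's x, y, z in mm, then the turn about the tool's z in rad. In form: [[fingers, tx, ty, tz, twist], ...]. A call has 1 to 5 rows; each row shifts and turns the pose as measured when the row begins, along the tool's axes as they then stand; what a row does not reach is not made up. A row lasts 1/8 s, in which the tool goes at most 62.5 mm and 10.7 degrees, less where a joint would pass 70% of its speed; a pose out of reach is approached as far as the arm can. A call is refused whole if a number of a shift passes 62.5 or a number of a turn 0.188, either way. A call with a gripper value outside its range is refused whole. The fingers move at their own pace and stop on an object; FORCE is the grip in N (left out, the last holds). Time passes only in rows, so rows that do not move let the fingers close. It gives the time, the measured TCP pose, the force and the opening at its end, in the units of the state.
- ctrl.get_state(): the state, without advancing time (a new reading comes with each control period).
- ctrl.get_image(name): name is "side" or "top"; returns a dict with "color" (480x640x3 uint8, red, green, blue), "range_z" (480x640 float32, m along the optical axis (not along the pixel's ray), 0 where there is no reading), "K" (3x3 intrinsics, pixels), "distortion" ([k1, k2, p1, p2, k3] as OpenCV has them; the pictures are not rectified), "R" (3x3) and "t" (3): a world point X has camera coordinates R X + t. Camera axes: x right, y down, z forward; pixel columns grow to the right and rows downward; lengths in m; the calibration is good to about 2 mm. A picture is of the moment at which its call begins.
- ctrl.close_job(): hands the job in, once; it reports no verdict.
The state is a dict: "time": time; "joint_positions": joint angles; "qd": joint speeds; "joint_torque": joint torques, N m; "position": TCP position; "tool_rot": TCP orientation; "ft_force": force on the tool from outside, world axes, zero at the start; "torque": the same for the moment, N m; "grip_width": opening from 0.0 (shut) to 1.0 (fully open).
Only numpy, scipy, OpenCV 4.12 (cv2) and the standard library are available. Lean on these libraries where they do the work, as an engineer would, in place of code of your own. Each camera call takes 0.05 s, during which the arm holds its last target. There are 200 camera calls.

## Working session

There is one attempt and no reset: what is moved stays moved. The work goes in short steps, Python scripts to look and compute and a shell command to move; the robot and the scene stay as the last step left them, time stands still between calls to the robot, and variables do not carry over. Pictures are saved under pics/ and viewed, about 8 in all and at most 12, crops included, and the job is handed in when it is done.

```bash
mkdir -p pics; cat > h.py <<'E'
from bench import ctrl
import numpy as np, cv2
def grab(n):
    d=ctrl.get_image(n); return d
def world(d,u,v,z=None):
    K,D=np.array(d["K"]),np.array(d["distortion"]); R,t=np.array(d["R"]),np.array(d["t"])
    p=cv2.undistortPoints(np.array([[[u,v]]],float),K,D)[0,0]
    ray=np.array([p[0],p[1],1.]); 
    if z is None:
        r=d["range_z"][int(round(v)),int(round(u))]; return R.T@(ray*r-t)
    c=-R.T@t; w=R.T@ray; return c+w*(z-c[2])/w[2]
def cloud(d):
    K,D=np.array(d["K"]),np.array(d["distortion"]); R,t=np.array(d["R"]),np.array(d["t"])
    v,u=np.mgrid[0:480,0:640]
    p=cv2.undistortPoints(np.stack([u.ravel(),v.ravel()],1).astype(float)[:,None],K,D)[:,0]
    z=d["range_z"].ravel(); P=(np.c_[p,np.ones(len(p))]*z[:,None]-t)@R
    P[z==0]=np.nan; return P.reshape(480,640,3)
E
python3 - <<'E'
from h import *
for n in("side","top"):
    d=grab(n); cv2.imwrite(f"pics/{n}0.png",d["color"][:,:,::-1]); np.savez(f"{n}0.npz",**d)
    print(n,d["R"],d["t"],d["K"])
s=ctrl.get_state(); print(s)
E
```

```text
side [[-0.95166634 -0.30712938 -0.00164977]
 [-0.20241701  0.63122802 -0.74871793]
 [ 0.23099465 -0.71219572 -0.66288667]] [0.51600068 0.23488145 0.86312765] [[469.52326671   0.         311.04667679]
 [  0.         469.52326671 233.83429951]
 [  0.           0.           1.        ]]
top [[ 0.07661119 -0.99705381 -0.00379931]
 [-0.97584986 -0.07419904 -0.20545452]
 [ 0.2045673   0.01944767 -0.97865929]] [-0.09035229  0.55876908  1.27778918] [[560.85639817   0.         323.00130686]
 [  0.         560.85639817 245.17944212]
 [  0.           0.           1.        ]]
{'time': 0.1, 'joint_positions': array([ 1.21615312,  0.32173602, -0.07007715,  1.45154379,  0.02262268,
        1.37083563, -0.05688028]), 'qd': array([-0.00074623, -0.00091025, -0.00052189, -0.00160796, -0.00011445,
       -0.00190672,  0.00067619]), 'joint_torque': array([-1.29341159e-03, -4.92573988e+01, -4.05934202e-01, -3.13398564e+01,
       -6.40014955e-02,  3.94383667e-02,  8.34833600e-05]), 'position': array([ 0.23404851, -0.60585978,  0.22158383]), 'tool_rot': array([-3.08668250e+00, -5.75705307e-01,  6.83211697e-04]), 'ft_force': array([-0.24296115,  1.06661517, -0.31388873]), 'torque': array([ 0.02354838,  0.01608555, -0.02660668]), 'grip_width': 0.9993163209826129}
```

View pics/side0.png

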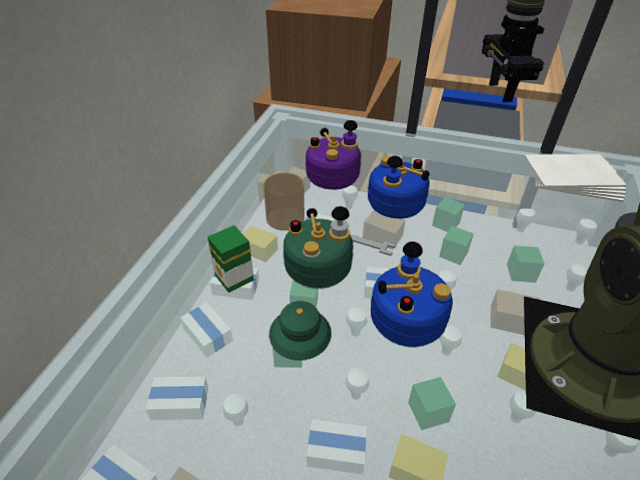

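View pics/top0.png

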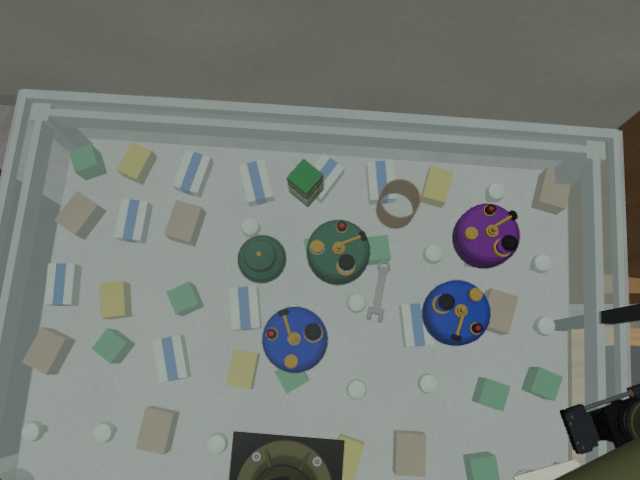

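Candidates for the tank, in top-view pixels: green (338,252), blue (295,340), blue (457,313), purple (486,236). Only the first is green. The hood at (262,258) has no pump. The plunger's black button is at about (346,262) in the top view and (340,213) in the side view. I'll measure it and confirm with a crop.

```bash
python3 - <<'E'
from h import *
T=dict(np.load("top0.npz"));S=dict(np.load("side0.npz"))
for n,d,box in(("top",T,(295,205,385,295)),("side",S,(275,195,365,285))):
    C=cloud(d); x0,y0,x1,y1=box
    P=C[y0:y1,x0:x1].reshape(-1,3); c=d["color"][y0:y1,x0:x1].reshape(-1,3).astype(int)
    for lo,hi in((.145,.17),):
        m=(P[:,2]>lo)&(P[:,2]<hi)&(c.max(1)<70); Q=P[m]; print(n,m.sum(),np.median(Q,0),Q.min(0),Q.max(0)) if m.any() else print(n,0)
    for nm,mk in(("red",(c[:,0]>100)&(c[:,1]<40)&(c[:,2]<60)),):
        if mk.any(): print(n,nm,mk.sum(),np.nanmedian(P[mk],0))
    m=(P[:,2]>.08)&(P[:,2]<.095);Q=P[m];print("drum top bbox",Q.min(0),Q.max(0))
    # button by colour at known height
print("top btn",world(T,346,262,.1575),"side btn",world(S,340,212,.1575))
for nm,d,b in(("top",T,(285,195,395,305)),("side",S,(265,190,375,300))):
    cv2.imwrite(f"pics/{nm}crop.png",cv2.resize(d["color"][b[1]:b[3],b[0]:b[2],::-1],(400,400),interpolation=cv2.INTER_CUBIC))
cv2.imwrite("pics/crop.png",np.hstack([cv2.imread("pics/topcrop.png"),cv2.imread("pics/sidecrop.png")]))
C=cloud(T)
for nm,p in dict(globe=(398,203),carton=(305,178),hood=(262,258),blue=(295,340),bluebtn=(314,331),blue2=(457,313),bl2btn=(447,302)).items(): print(nm,C[p[1],p[0]].round(3))
E
```

```text
top 188 [ 0.5098057  -0.10229737  0.15518018] [ 0.49446986 -0.11845341  0.14687121] [ 0.5294026  -0.08686794  0.16250651]
drum top bbox [ 0.4792537  -0.18582564  0.08001695] [ 0.66543052 -0.01289039  0.0949876 ]
side 174 [ 0.51027407 -0.0925488   0.15367318] [ 0.49475825 -0.10935261  0.14509987] [ 0.52909077 -0.08324911  0.15937613]
side red 15 [ 0.60521645 -0.0854611   0.10982451]
drum top bbox [ 0.48303191 -0.21298909  0.08001423] [ 0.68526752 -0.01232044  0.09498378]
top btn [ 0.50955094 -0.10249008  0.1575    ] side btn [ 0.51030761 -0.09099037  0.1575    ]
globe [ 0.699 -0.227  0.   ]
carton [0.707 0.005 0.121]
hood [0.521 0.094 0.061]
blue [ 0.334 -0.004  0.123]
bluebtn [ 0.355 -0.045  0.158]
blue2 [ 0.423 -0.362  0.098]
bl2btn [ 0.439 -0.327  0.154]
```

View pics/crop.png

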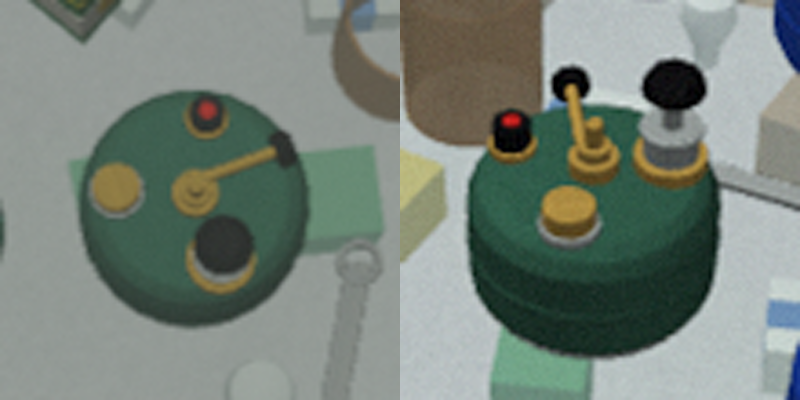

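The two views agree within about 5 mm once the dome's visible side is allowed for: x 0.510, y about -0.100, z about 0.157 against 0.1575 in the text. I'll rise, shut the fingers and travel over.

```bash
python3 -m inch '[[-1,0,0,-40,0],[-1,0,0,-30,0],[-1,44,-37,0,0],[-1,44,-37,0,0],[-1,44,-37,0,0]]' 20; python3 -m inch '[[-1,44,-37,0,0],[-1,44,-37,0,0],[-1,44,-37,0,0],[-1,44,-37,0,0]]'
python3 - <<'E'
from h import *
from scipy.spatial.transform import Rotation as Ro
s=ctrl.get_state(); R=Ro.from_rotvec(s["tool_rot"]); print(s["position"],s["ft_force"],s["grip_width"],s["time"]); print(R.inv().apply(np.array([.51,-.10,.18])-s["position"])*1000, R.as_matrix().round(3))
E
```

```text
time: 0.72
position: [0.315, -0.4543, 0.2895]
tool_rot: [-3.084, -0.559, 0.006]
ft_force: [0.7, -0.4, 1.1]
grip_width: 0.514
time: 1.23
position: [0.43, -0.2463, 0.2891]
tool_rot: [-3.084, -0.558, 0.007]
ft_force: [0.8, -0.7, 0.2]
grip_width: 0.065
[ 0.42998869 -0.24633605  0.28905768] [ 0.79075685 -0.66103494  0.22853926] 0.06546622955685391 1.225
[ 126.53291694 -108.08525809  109.62035886] [[ 0.937  0.35  -0.006]
 [ 0.35  -0.937  0.007]
 [-0.003 -0.009 -1.   ]]
```

```bash
python3 -m inch '[[-1,42,-36,0,0],[-1,42,-36,0,0],[-1,42,-36,0,0],[-1,0,0,50,0],[-1,0,0,40,0]]'; python3 -m inch '[[-1,0,0,0,0],[-1,0,0,0,0]]'
python3 - <<'E'
from h import *
from scipy.spatial.transform import Rotation as Ro
s=ctrl.get_state(); R=Ro.from_rotvec(s["tool_rot"]); print(s["position"],s["grip_width"]); print(R.inv().apply(np.array([.51,-.10,.175])-s["position"])*1000)
im=[]
for n,b in(("top",(285,195,395,305)),("side",(285,155,395,265))):
    d=grab(n); im.append(cv2.resize(d["color"][b[1]:b[3],b[0]:b[2],::-1],(400,400),interpolation=cv2.INTER_CUBIC))
cv2.imwrite("pics/c2.png",np.hstack(im))
E
```

```text
time: 1.85
position: [0.5151, -0.0886, 0.1998]
tool_rot: [-3.082, -0.574, -0.004]
ft_force: [-0.1, -0.9, -0.3]
grip_width: 0.005
time: 2.1
position: [0.5133, -0.0882, 0.1981]
tool_rot: [-3.08, -0.575, 0.004]
ft_force: [0.4, 0.9, -0.2]
grip_width: 0.003
[ 0.51329771 -0.08817334  0.19810403] 0.003124594951397876
[-7.32185857 10.0459978  23.02193399]
```

View pics/c2.png

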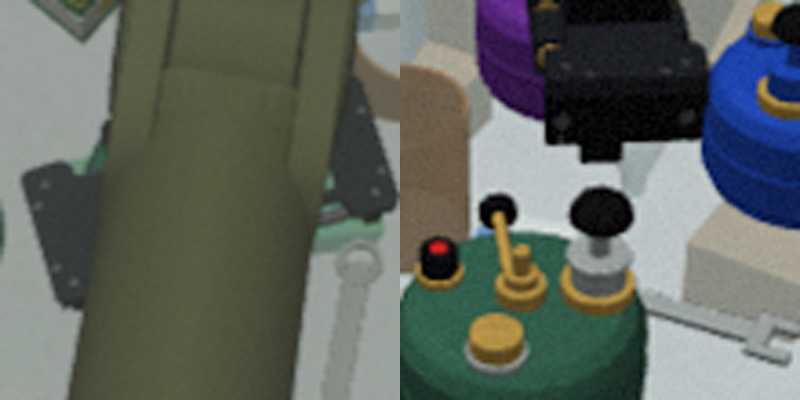

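The side view shows the shut tips at crop (600,155), above the plunger button at (601,210). The top view is blocked by the arm. I'll apply the correction and check it against the projection.

```bash
python3 -m inch '[[-1,-7,10,8,0],[-1,0,0,12,0],[-1,0,0,0,0]]'
python3 - <<'E'
from h import *
s=ctrl.get_state(); d=grab("side"); print(s["position"])
for p in(s["position"],np.array([.51,-.10,.1575])): print(cv2.projectPoints(p[None],cv2.Rodrigues(d["R"])[0],d["t"],d["K"],d["distortion"])[0].ravel()*1)
b=(310,170,370,230); cv2.imwrite("pics/c3.png",cv2.resize(d["color"][b[1]:b[3],b[0]:b[2],::-1],(600,600),interpolation=cv2.INTER_CUBIC))
E
```

```text
time: 2.58
position: [0.5112, -0.1024, 0.1792]
tool_rot: [-3.083, -0.571, -0.002]
ft_force: [0.1, -0.8, 1.1]
grip_width: 0.009
[ 0.51122956 -0.10240447  0.17915373]
[341.48997924 200.00724802]
[341.32287189 209.35868906]
```

View pics/c3.png

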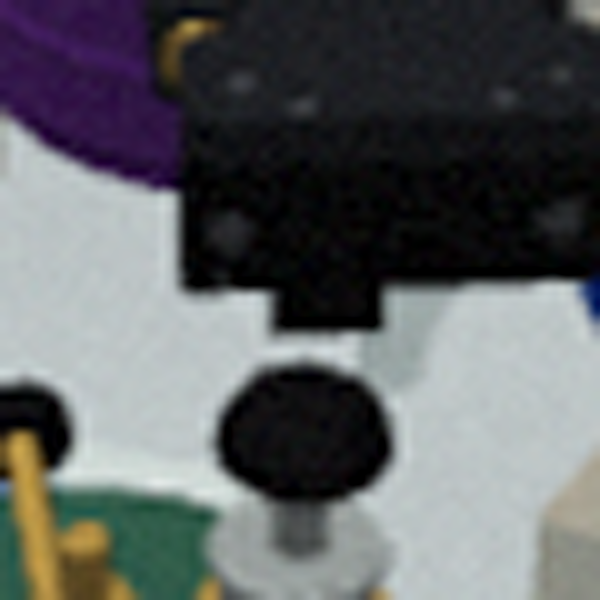

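The tips are centred on the button to within about 2.5 px, roughly 4 mm low in x. I'll nudge them over and make the first stroke.

```bash
python3 -m inch '[[-1,3,1,15,0],[-1,0,0,0,0]]'; python3 -m inch '[[-1,0,0,12,0],[-1,0,0,12,0]]';python3 -m inch '[[-1,0,0,6,0],[-1,0,0,3,0]]'
```

```text
time: 2.88
position: [0.5151, -0.1022, 0.1637]
tool_rot: [-3.084, -0.572, -0.003]
ft_force: [-0.1, 0.1, -0.5]
grip_width: 0.003
time: 3.12
position: [0.5169, -0.1023, 0.1414]
tool_rot: [-3.086, -0.573, -0.008]
ft_force: [-5.5, 1.3, 12.6]
grip_width: 0.006
time: 3.38
position: [0.5171, -0.1023, 0.1357]
tool_rot: [-3.088, -0.573, -0.007]
ft_force: [-9.3, 0.8, 26.4]
grip_width: 0.007
```

The plunger bottomed at z 0.1357, against 0.1355 expected, with 26 N. I'll lift clear, take out the +x drift and check the scene.

```bash
python3 -m inch '[[-1,0,0,-16,0],[-1,-5,-2,-18,0],[-1,0,0,0,0],[-1,0,0,0,0]]'
python3 - <<'E'
from h import *
d=grab("side"); S=dict(np.load("side0.npz"))
b=(275,170,375,290); f=lambda d:cv2.resize(d["color"][b[1]:b[3],b[0]:b[2],::-1],(400,480),interpolation=cv2.INTER_CUBIC)
cv2.imwrite("pics/c4.png",np.hstack([f(S),f(d)]))
E
```

```text
time: 3.88
position: [0.511, -0.102, 0.1704]
tool_rot: [-3.088, -0.574, -0.007]
ft_force: [0.1, -0.7, -0.2]
grip_width: 0.008
```

View pics/c4.png

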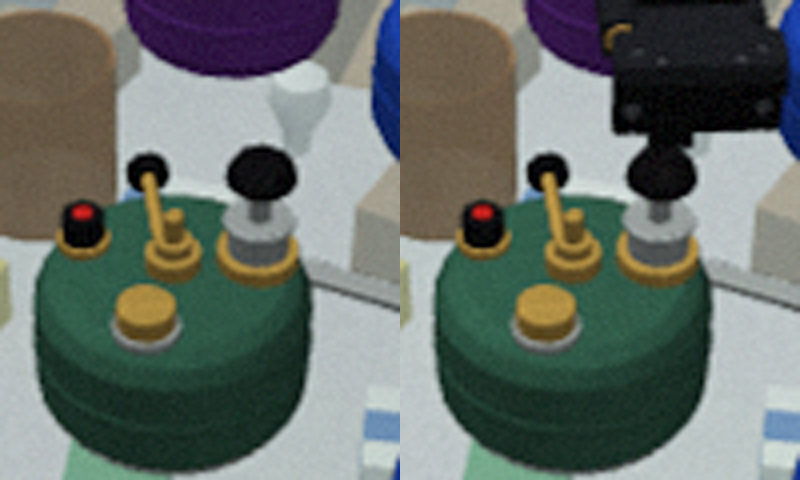

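The tank hasn't moved and the plunger is fully up again. Next, more full strokes.

```bash
for i in 1; do python3 -m inch '[[-1,0,0,15,0],[-1,0,0,12,0],[-1,0,0,9,0],[-1,0,0,5,0]]'; done; python3 -m inch '[[-1,0,0,-16,0],[-1,0,0,-19,0],[-1,0,0,0,0],[-1,0,0,0,0]]'
python3 -m inch '[[-1,0,0,15,0],[-1,0,0,12,0],[-1,0,0,9,0],[-1,0,0,5,0]]';  python3 -m inch '[[-1,0,0,-16,0],[-1,0,0,-19,0],[-1,0,0,0,0],[-1,0,0,0,0]]'
```

```text
time: 4.42
position: [0.5127, -0.1023, 0.1354]
tool_rot: [3.086, 0.573, 0.007]
ft_force: [-20.2, 3.5, 56.3]
grip_width: 0.004
time: 4.92
position: [0.5107, -0.1018, 0.1678]
tool_rot: [3.087, 0.574, -0.0]
ft_force: [0.1, 0.2, -0.2]
grip_width: 0.0
time: 5.42
position: [0.5124, -0.1021, 0.1355]
tool_rot: [3.083, 0.573, -0.001]
ft_force: [-18.6, 2.8, 47.3]
grip_width: 0.005
time: 5.92
position: [0.5101, -0.1016, 0.1669]
tool_rot: [3.085, 0.574, -0.009]
ft_force: [-0.6, -0.5, -0.7]
grip_width: 0.003
```

Both strokes reached the bottom, but 47–56 N is harder than needed. I'll soften the last rows.

```bash
python3 -m inch '[[-1,0,0,14,0],[-1,0,0,11,0],[-1,0,0,6,0],[-1,0,0,2,0]]';  python3 -m inch '[[-1,0,0,-16,0],[-1,0,0,-19,0],[-1,0,0,0,0],[-1,0,0,0,0]]'
python3 - <<'E'
from h import *
d=grab("side"); S=dict(np.load("side0.npz"))
b=(275,170,375,290); f=lambda d:cv2.resize(d["color"][b[1]:b[3],b[0]:b[2],::-1],(400,480),interpolation=cv2.INTER_CUBIC)
cv2.imwrite("pics/c5.png",np.hstack([f(S),f(d)]))
E
```

```text
time: 6.42
position: [0.5113, -0.1018, 0.1357]
tool_rot: [3.083, 0.573, -0.008]
ft_force: [-9.7, 1.6, 30.8]
grip_width: 0.006
time: 6.92
position: [0.5097, -0.1014, 0.1678]
tool_rot: [3.085, 0.574, -0.014]
ft_force: [-0.1, -0.4, 0.3]
grip_width: 0.003
```

View pics/c5.png

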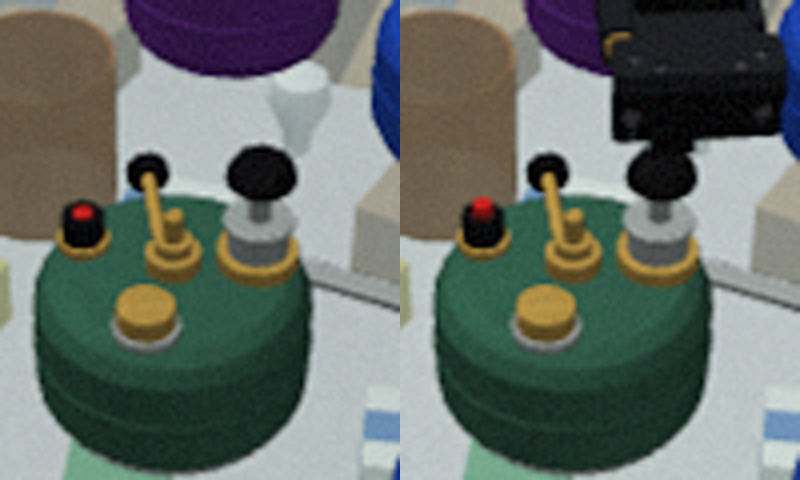

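After four strokes the pin is partly up (its red is taller, at crop (482,208)) and the tank hasn't moved. I'll go one stroke at a time and measure how far the red stands.

```bash
cat > red.py <<'E'
from h import *
def red(d):
    c=d["color"][195:240,280:315].astype(int); m=(c[...,0]>90)&(c[...,1]<60)&(c[...,2]<70)
    r,q=np.nonzero(m); 
    X=world(d,280+q.mean(),195+r.min(),None)
    return m.sum(),r.min()+195,r.max()+195,(q.mean()+280).round(1),X.round(4)
if __name__=="__main__":
    d=grab("side"); print("start",red(dict(np.load("side0.npz")))); print("now",red(d))
    for z in(.11,.117,.124): print(z,cv2.projectPoints(np.array([[.605,-.0875,z]]),cv2.Rodrigues(d["R"])[0],d["t"],d["K"],d["distortion"])[0].ravel().round(1))
E
python3 red.py
for s in 5; do python3 -m inch '[[-1,0,0,14,0],[-1,0,0,11,0],[-1,0,0,6,0],[-1,0,0,2,0]]';  python3 -m inch '[[-1,0,0,-16,0],[-1,0,0,-19,0],[-1,0,0,0,0],[-1,0,0,0,0]]'; done; python3 red.py
```

```text
start (np.int64(17), np.int64(221), np.int64(224), np.float64(295.1), array([ 0.607 , -0.0914,  0.1089]))
now (np.int64(19), np.int64(219), np.int64(223), np.float64(295.0), array([ 0.6063, -0.0891,  0.1165]))
0.11 [295.4 221.9]
0.117 [295.3 219.4]
0.124 [295.2 216.8]
time: 7.52
position: [0.5109, -0.1016, 0.1362]
tool_rot: [3.083, 0.573, -0.011]
ft_force: [-2.9, 1.4, 14.0]
grip_width: 0.006
time: 8.02
position: [0.51, -0.1013, 0.1696]
tool_rot: [3.084, 0.573, -0.015]
ft_force: [-0.2, -0.8, 0.2]
grip_width: 0.005
start (np.int64(17), np.int64(221), np.int64(224), np.float64(295.1), array([ 0.607 , -0.0914,  0.1089]))
now (np.int64(30), np.int64(217), np.int64(223), np.float64(295.2), array([ 0.6062, -0.0904,  0.1209]))
0.11 [295.4 221.9]
0.117 [295.3 219.4]
0.124 [295.2 216.8]
```

Pin reads about 0.121–0.123. Stroke 5 stopped 0.7 mm short of the bottom, so I'll do another full one and compare; further strokes can't raise the pin past its limit.

```bash
python3 -m inch '[[-1,0,0,15,0],[-1,0,0,12,0],[-1,0,0,7,0],[-1,0,0,3,0]]';  python3 -m inch '[[-1,0,0,-16,0],[-1,0,0,-19,0],[-1,0,0,0,0],[-1,0,0,0,0]]'; python3 red.py; python3 red.py|sed -n 2p
```

```text
time: 8.57
position: [0.5114, -0.1015, 0.1356]
tool_rot: [3.082, 0.573, -0.012]
ft_force: [-12.2, 2.3, 37.3]
grip_width: 0.006
time: 9.07
position: [0.5097, -0.1011, 0.1676]
tool_rot: [3.083, 0.573, -0.02]
ft_force: [-0.3, -0.4, -0.2]
grip_width: 0.004
start (np.int64(17), np.int64(221), np.int64(224), np.float64(295.1), array([ 0.607 , -0.0914,  0.1089]))
now (np.int64(30), np.int64(217), np.int64(223), np.float64(295.2), array([ 0.6044, -0.0856,  0.1251]))
0.11 [295.4 221.9]
0.117 [295.3 219.4]
0.124 [295.2 216.8]
now (np.int64(34), np.int64(217), np.int64(223), np.float64(295.1), array([ 0.6049, -0.0862,  0.1245]))
```

The red's top row is unchanged at 217, and the height now reads about 0.1245 against 0.124 for fully out. One more stroke will confirm it has stopped rising, then I'll retreat upward.

```bash
python3 -m inch '[[-1,0,0,15,0],[-1,0,0,12,0],[-1,0,0,7,0],[-1,0,0,3,0]]';  python3 -m inch '[[-1,0,0,-16,0],[-1,0,0,-40,0],[-1,0,0,-50,0],[-1,0,0,-30,0]]'; python3 -m inch '[[-1,-44,37,0,0],[-1,-44,37,0,0],[-1,-44,37,0,0],[-1,-44,37,0,0],[-1,0,0,0,0]]'; python3 red.py
python3 - <<'E'
from h import *
from red import red
for i in range(3): print(red(grab("side")))
d=grab("side"); S=dict(np.load("side0.npz"));t=grab("top")
b=(275,170,375,290); f=lambda d:cv2.resize(d["color"][b[1]:b[3],b[0]:b[2],::-1],(250,300),interpolation=cv2.INTER_CUBIC)
g=lambda d:cv2.resize(d["color"][130:340,200:450,::-1],(357,300))
T=dict(np.load("top0.npz"))
a=np.hstack([f(S),f(d)]); c=np.hstack([g(T),g(t)]); 
cv2.imwrite("pics/c6.png",np.vstack([np.pad(a,((0,0),(0,214),(0,0))),c]))
print(ctrl.get_state()["ft_force"])
E
```

```text
time: 9.68
position: [0.5113, -0.1014, 0.1357]
tool_rot: [3.08, 0.573, -0.016]
ft_force: [-11.8, 2.4, 32.6]
grip_width: 0.008
time: 10.18
position: [0.5097, -0.0999, 0.269]
tool_rot: [3.084, 0.574, -0.03]
ft_force: [0.9, 0.4, -0.2]
grip_width: 0.011
time: 10.8
position: [0.3957, -0.3065, 0.2672]
tool_rot: [3.086, 0.578, -0.033]
ft_force: [0.4, 1.2, -0.6]
grip_width: 0.004
start (np.int64(17), np.int64(221), np.int64(224), np.float64(295.1), array([ 0.607 , -0.0914,  0.1089]))
now (np.int64(29), np.int64(217), np.int64(223), np.float64(295.1), array([ 0.6052, -0.0875,  0.1234]))
0.11 [295.4 221.9]
0.117 [295.3 219.4]
0.124 [295.2 216.8]
(np.int64(28), np.int64(217), np.int64(223), np.float64(295.1), array([ 0.606 , -0.0892,  0.1218]))
(np.int64(28), np.int64(217), np.int64(223), np.float64(295.1), array([ 0.6049, -0.0861,  0.1246]))
(np.int64(30), np.int64(217), np.int64(223), np.float64(295.1), array([ 0.6057, -0.0884,  0.1226]))
[ 0.7072885  -0.60453604 -0.69424635]
```

View pics/c6.png

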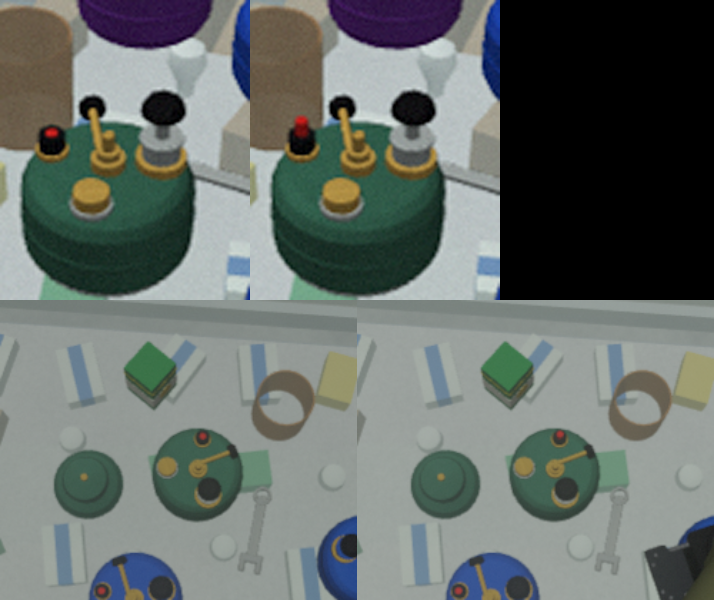

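The pin's red now stands out of its collar at crop (301,128), unchanged over the last three strokes. The tank and the bystanders look unmoved, and the hand is clear.

```bash
python3 -c "
from bench import ctrl
print(ctrl.close_job())"
```

```text
the job is handed in; nothing more can be done
None
```

I pumped the green tank with seven strokes of the shut fingertips. The red pin now stands fully out, as far as the images show, and I have handed the job in at about 11 s of robot time.

- **Strokes:** six of the seven reached the bottom stop (z about 0.1355 m); the fifth stopped about 0.7 mm short. The plunger was let fully up after each.
- **Pin:** depth readings gave 0.122–0.125 m against 0.124 m for fully out. Its top edge stayed on the same image row after strokes 5, 6 and 7, so the extra strokes moved it no further. Those single-pixel depths scatter by about 2 mm.
- **Surroundings:** before and after views show the tank, globe, hood, carton and spanner in the same places. The hand ended clear above them with no contact force.
- **Forces:** two early strokes pressed harder than needed, at 47 and 56 N at the wrist. That is below the 120 N limit, and I softened the rest.
- **Disagreement:** the two cameras first differed by about 10 mm in y on the plunger, because the side view sees the near face of the dome. Allowing for that brought them within about 5 mm, and a close look settled the position before I pressed.

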